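# Load the slide tray into the slide scanner and start it

### The arm

A 6-joint arm with a two-finger parallel gripper is mounted at the origin on the work surface. World frame = base frame: x ahead of the robot, y to its left, z up, the work surface at z = 0. Lengths are in mm, angles in rad, forces in N, time in s.
With the tool pointing down it reaches from about 325 to 900 mm from the base axis. Payload 6.1 kg.
Tool frame: the origin (TCP) lies on the centre line of the jaws, within the pads' length; the fingertips stand 14 mm ahead of it and the grasp point (between the pads) lies 5 mm behind it; z points along the fingers, y is the direction in which the jaws open and shut (so a half turn about z gives the same grasp; the last joint's range is limited). The gripper opens to 87 mm and grips with 3 to 60 N. Pads are 19 mm wide; open, the fingers measure 117 mm over their backs; the gripper's body (75 mm by 190 mm) begins 51 mm behind the grasp point.
Start: joints at [-1.417, 0.22, 1.526, -0, 1.395, -0.126], TCP at [172.595, -600.689, 236.538] pointing down, gripper open.
Joint ranges: [-2.98, 2.98], [-0.91, 2.08], [0.09, 2.57], [-1.24, 4.39], [0.2, 2.65], [-2.68, 2.68]. Speed limits (rad/s): [2.57, 2.57, 3.01, 3.14, 3.14, 3.14].

### API

Orientations are given as a rotation vector (axis times angle).
In Python, from cell import observe, snapshot, camera_params, sign_off gives the robot as it stands. The module is installed in compiled form; this text tells all that it offers.
- The arm moves only by the tool apply_moves, never from a script. Its argument "deltas" is a list that holds one entry, the list of rows, each a list of 7 numbers: the turn, a rotation vector about the tool's x, y, z in rad, then the shift along the tool's x, y, z in mm, then the closure in counts, from 0 (fully open) to 255 (shut). In form: [[[rx, ry, rz, x, y, z, fingers], ...]]. A call has 1 to 5 rows; each row is the pose to reach, as a shift and turn from the pose commanded when the call began, along the tool's axes at that moment; what a row does not reach only later rows make up. A row lasts 1/10 s, in which the tool goes at most 50 mm and 8.59 degrees, less where a joint would pass 70% of its speed; a pose out of reach is approached as far as the arm can. A call with a gripper value outside its range is refused whole. The fingers move at their own pace and stop on an object; "force" is the grip in N (left out, the last holds). Time passes only in rows, so rows that repeat a pose let the fingers close. It gives the time, the measured TCP pose, the force and the opening at its end, in the units of the state.
- observe(): the state, without advancing time (a new reading comes with each control period).
- snapshot(name): name is "scene" or "side" or "wrist"; returns (picture, depth): 384x512x3 uint8, red, green, blue; 384x512 float32, mm along the optical axis (not along the pixel's ray), 0 where there is no reading.
- camera_params(name): a dict with "camera_matrix" (3x3 intrinsics, pixels), "dist" ([k1, k2, p1, p2, k3] as OpenCV has them; the pictures are not rectified), "R" (3x3) and "t" (3): a world point X has camera coordinates R X + t; the wrist camera has in their place "tool_from_camera" (4x4, takes a point from camera to tool coordinates, whose origin is the TCP and whose axes are the flange's). Camera axes: x right, y down, z forward; pixel columns grow to the right and rows downward; lengths in mm; the calibration is good to about 2 mm. A picture is of the moment at which its call begins: read the wrist's pose just before it. camera_params takes no time and is no camera call.
- sign_off(): hands the job in, once; it reports no verdict.
The state is a dict: "time": time; "joint_positions": joint angles; "joint_vel": joint speeds; "joint_torque": joint torques, N m; "tcp_pos": TCP position; "ee_rot": TCP orientation; "force": force on the tool from outside, world axes, zero at the start; "torque": the same for the moment, N m; "grip_width": finger opening in mm.
Only numpy, scipy, OpenCV 4.12 (cv2) and the standard library are available. Lean on these libraries where they do the work, as an engineer would, in place of code of your own. Each camera call takes 0.05 s, during which the arm holds its last target. There are 200 camera calls.

### The job

Pick up the blue slide tray by its black grip, slide it level and gently into the slot of the white slide scanner, feeling along the side rail inside to line it up, until it is fully home against the end stop, and let go of it. Then press the green start button right down. Never force the tray against the scanner, and leave everything else on the bench where it stands.

Things in the scene. Friction and masses are not known exactly. Their poses are not given: they have to be found in the camera images.
- scanner: White slide scanner, fixed: a low loading deck (170 mm deep, 250 wide, top 75 mm above the bench), behind it (x 170 to 430) a tower 270 high at y -125 to +55 and a 75 high wing left of it. Origin: on the bench, under the middle of the slot in the deck's front face. x points into the slot (the way the tray slides in), y left as one looks in, z up. It stands at most 20 N of push from the tray, in any direction.
- slot (a point): Middle of the black-rimmed slot's lower edge, in the deck's front face, 22 mm above the bench; axes as the scanner's. The slot is 142 mm wide (y -71 to +71 mm) and 20 mm high; its floor runs level to the back. A tray brought in with its middle at y = -12 mm meets nothing until its leading edge is 40 mm deep; from there move it left to feel the left rail, then slide along it.
- channel (a point): Nominal middle of the hidden tray channel, on the slot's floor 56 mm inside; axes as the scanner's. The rails and stop of the channel sit on an inner stage, parked (and staying) anywhere within 9 mm left or right and 8 mm nearer or deeper than nominal; this cannot be seen, only felt. All are rigid metal, 18 mm high. The channel is 112 mm wide, 2 mm wider than the tray.
- rail_end (a point): Nominal front end of the LEFT rail's guiding face, 10 mm inside the slot, 56 mm left of its middle; the real one is offset as told under channel. The rail is straight from this blunt end to the end stop: a tray kept lightly against it, or within 1 mm, runs home. The RIGHT rail, 112 mm to its right, begins 46 mm deeper, with a slanted lead-in (about 1 mm sideways) ahead of it.
- stop (a point): Nominal middle of the end stop's face, 104 mm inside the slot, square to the rails; the real one is offset as told under channel.
- tray_center (a point): Centre of the blue tray's plate, half-way up: 96 mm long (x), 110 wide (y), 8 thick, with four glass slides on it 10 mm high; 160 to 260 g. x points to its leading edge, 48 mm ahead; z up. At the start it lies flat on a 3 mm thick grey mat. Home, its leading edge touches the end stop: this point is 48 to 64 mm inside the slot, axes parallel to the scanner's.
- tray_grip (a point): Centre of the tray's black upright grip fin, 90 mm behind tray_center and 18 mm above it, 22 mm above the tray's underside; axes as the tray's. The fin is 36 mm long (x), 14 thick (y), its top 14 mm above this point, on a 14 mm wide tail behind the plate (fingers pass on both sides down to the surface below). It stays 26 to 42 mm outside the slot when the tray is home.
- tray_switch (a joint): Light sprung plunger (0.3 N) in the end stop that tells that the tray is home: 0 = out (5 mm proud of the stop), 0.005 m = pushed in level with the stop. Not visible from outside.
- start (a joint): Green round start button, 28 mm across, on top of the deck to the right of the slot: 0 = up, 0.006 m = right down, which takes 4 N; it springs back.
- start_top (a point): Centre of the start button's top face.
- flask_a: Bystander: cell-culture flask, to be left alone; origin at the centre of its underside
- flask_b: Bystander: cell-culture flask, to be left alone; origin at the centre of its underside
- oil: Bystander: immersion-oil bottle, to be left alone; origin at the centre of its underside
- slide_box: Bystander: slide box, to be left alone; origin at the centre of its underside
- dish: Bystander: culture dish, to be left alone; origin at the centre of its underside
- pipette: Bystander: pipette, to be left alone; origin at the centre of its underside
- jar: Bystander: jar, to be left alone; origin at the centre of its underside

How it is judged:
By the outcome, as a careful person would: the job done as asked, in the order asked, and still so for the second after the job is handed in, with the robot touching nothing.
It also fails if it takes over 58 s, if anything falls off the work surface, if the arm or the gripper's body presses on something with over 40 N, if the wrist force passes 120 N, or if a joint passes its speed limit or range.

## Working session

There is one attempt and no reset: what is moved stays moved. The work goes in short steps, Python scripts to look and compute and a tool call to move; the robot and the scene stay as the last step left them, time stands still between calls to the robot, and variables do not carry over. Pictures are saved under pics/ and viewed, about 8 in all and at most 12, crops included, and the job is handed in when it is done.

Besides the shell and the picture viewer there is one more tool, called after ">>>" as name(argument=value, ...), one argument or row to a line, values as JSON. apply_moves: Moves the arm, as the interface text tells. Its arguments: {"type":"object","properties":{"deltas":{"type":"array"},"force":{"type":"number"}},"required":["deltas"]}

```bash
mkdir -p pics
cat > h.py <<'E'
import numpy as np,cv2
from cell import *
def snap(n,f=None):
    s=observe(); im,d=snapshot(n)
    if f: cv2.imwrite('pics/'+f,im[:,:,::-1])
    return s,im,d
def cam(n,s):
    p=camera_params(n)
    if n=='wrist':
        T=np.array(p['tool_from_camera']); Rt=cv2.Rodrigues(np.array(s['ee_rot'],float))[0]
        Rwc=Rt@T[:3,:3]; c=Rt@T[:3,3]+np.array(s['tcp_pos'])
    else:
        R=np.array(p['R']); Rwc=R.T; c=-R.T@np.array(p['t'])
    return np.array(p['camera_matrix'],float),np.array(p['dist'],float),Rwc,c
def ray(n,s,uv):
    K,D,R,c=cam(n,s); u=cv2.undistortPoints(np.array(uv,float).reshape(-1,1,2),K,D)[:,0]
    return c,np.c_[u,np.ones(len(u))]@R.T
def onz(n,s,uv,z):
    c,d=ray(n,s,uv); return c+d*((z-c[2])/d[:,2])[:,None]
def cloud(n,s,d):
    v,u=np.mgrid[0:d.shape[0],0:d.shape[1]]
    c,r=ray(n,s,np.c_[u.ravel(),v.ravel()]); return (c+r*d.ravel()[:,None]).reshape(*d.shape,3)
E
python3 - <<'E'
from h import *
s=observe();print(s)
ims=[]
for n in ['scene','side','wrist']:
    s,im,d=snap(n,n+'0.png'); np.savez('pics/'+n+'0.npz',im=im,d=d); ims.append(im)
    K,D,R,c=cam(n,s);print(n,c.round(),R[:,2].round(2),(d>0).mean())
E
```

```text
{'time': 0.0, 'joint_positions': array([-1.41708896e+00,  2.21236595e-01,  1.52761841e+00,  2.66987128e-05,
        1.39468824e+00, -1.26094304e-01]), 'joint_vel': array([-0.00062439,  0.00024902,  0.00022387,  0.00024452,  0.0002445 ,
       -0.00101457]), 'joint_torque': array([-6.35894885e-04, -4.94607854e+01, -3.87383115e+01,  6.98563945e-02,
        5.73512900e-02, -1.25479000e-04]), 'tcp_pos': array([ 172.51962978, -600.10013332,  235.4268801 ]), 'ee_rot': array([-3.10896808e+00, -4.37799795e-01,  1.02252954e-06]), 'force': array([ 1.24675081,  0.33108952, -0.14455341]), 'torque': array([-0.0028197 , -0.01880193,  0.03787708]), 'grip_width': 87.14897323146924}
scene [1686. -632.  886.] [-0.77  0.34 -0.54] 0.9956003824869791
side [214. 748. 645.] [ 0.32 -0.8  -0.5 ] 0.9956614176432291
wrist [ 238. -581.  384.] [-0.24 -0.07 -0.97] 0.9796244303385416
```

View pics/scene0.png

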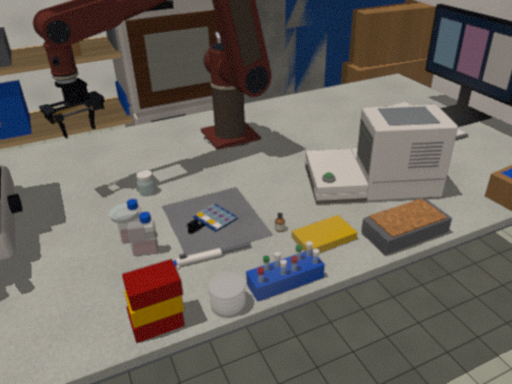

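View pics/side0.png

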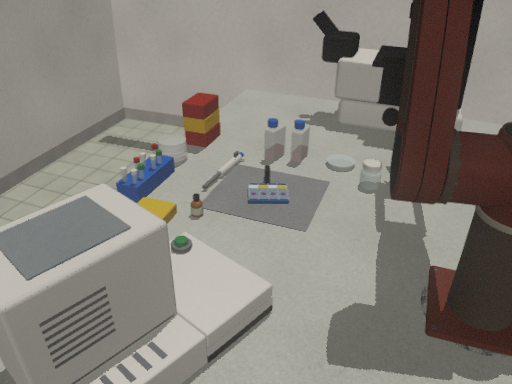

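The scene view shows the tray at about (213,217), its black grip at (197,226), the deck at (335,175) and the green button at (328,177). In the side view the tray is at (268,193), the grip at (267,172), the deck at about (205,290) and the button at (181,243).

```bash
cat > m1.py <<'E'
from h import *
s=observe()
for n in ['scene','side']:
    z=np.load(f'pics/{n}0.npz'); im,d=z['im'],z['d']; P=cloud(n,s,d)
    hsv=cv2.cvtColor(im,cv2.COLOR_RGB2HSV)
    print(n,'bench z',np.median(P[...,2][(abs(P[...,0]-500)<200)&(abs(P[...,2])<15)]))
    g=cv2.inRange(hsv,(60,90,40),(90,255,255))>0
    X=P[...,0];Y=P[...,1];Z=P[...,2]
    m=g&(Z>60)&(Z<110); print('button',m.sum(),np.median(P[m],0).round(1),np.argwhere(m).mean(0)[::-1])
    m=(abs(Z-75)<6)&(hsv[...,1]<70)&(hsv[...,2]>120)&(X>350)&(X<1100)&(Y>-300)
    k,l,st,c=cv2.connectedComponentsWithStats(m.astype(np.uint8))
    i=1+st[1:,4].argmax(); m=l==i
    r=cv2.minAreaRect(P[m][:,:2].astype(np.float32)); print('deck',m.sum(),np.median(Z[m]),r,cv2.boxPoints(r).round(),st[i])
    m=(Z>262)&(Z<285)&(X>300)&(X<1200)&(Y>-200)&(hsv[...,1]<70)
    if m.sum()>50:
        r=cv2.minAreaRect(P[m][:,:2].astype(np.float32));print('tower',m.sum(),np.median(Z[m]),r[1:],cv2.boxPoints(r).round())
    # tray
    m=(Z>4)&(Z<50)&(abs(X-tx)<150 if 'tx' in globals() else True)&(hsv[...,0]>95)&(hsv[...,0]<125)&(hsv[...,1]>110)
    k,l,st,c=cv2.connectedComponentsWithStats(cv2.dilate(m.astype(np.uint8),np.ones((5,5))))
    for i in range(1,k):
        q=m&(l==i)
        if q.sum()>25: print('blue',q.sum(),st[i],np.median(P[q],0).round())
E
python3 m1.py
```

```text
scene bench z -0.6321763208514426
button 49 [ 876.6 -243.2   90.2] [289.12244898 235.20408163]
deck 1934 73.06875879243091 ((587.875, 296.12884521484375), (426.9181213378906, 257.62744140625), 68.32243347167969) [[389. 145.]
 [629.  50.]
 [786. 447.]
 [547. 542.]] [ 305  149  140   40 1934]
tower 2194 269.912452000058 ((292.6292724609375, 868.3458251953125), 17.272403717041016) [[ 301. 1005.]
 [ 559.  176.]
 [ 838.  262.]
 [ 581. 1092.]]
blue 160 [324  38  28  16 335] [-824. 1094.   27.]
blue 148 [293  44  27  15 314] [-825.  857.   29.]
blue 345 [  0  79  23  24 490] [-1020.  -870.    14.]
blue 73 [187 214  31  19 322] [ 572. -317.    9.]
blue 1266 [ 245  250   81   52 2433] [ 924. -217.   35.]
side bench z 0.6611298781019741
button 120 [609.7 109.6  95.7] [168.39166667 208.74166667]
deck 9287 75.44914524036722 ((572.4961547851562, 276.4929504394531), (370.605712890625, 249.00033569335938), 69.42826080322266) [[391. 147.]
 [624.  59.]
 [754. 406.]
 [521. 494.]] [  76  232  196  152 9287]
tower 11240 272.1025040310626 ((255.29615783691406, 182.1103515625), 68.73878479003906) [[518. 284.]
 [688. 218.]
 [781. 456.]
 [611. 522.]]
blue 772 [ 114  154   62   50 1629] [ 859. -157.   34.]
blue 79 [248 197  42   8 294] [ 524. -231.   11.]
```

View pics/wrist0.png

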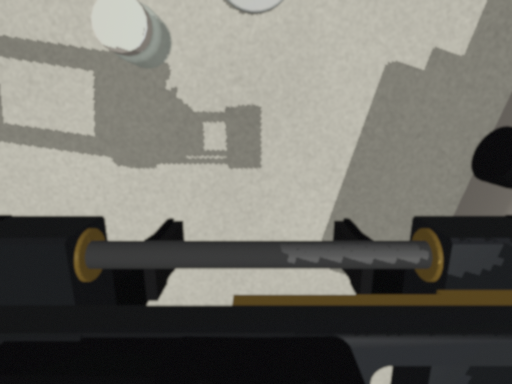

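```bash
cat > m2.py <<'E'
from h import *
s=observe()
B={'scene':(180,195,245,245),'side':(235,155,305,210)}
for n in B:
    z=np.load(f'pics/{n}0.npz'); im=z['im']; hsv=cv2.cvtColor(im,cv2.COLOR_RGB2HSV).astype(int)
    a,b,c,e=B[n]; roi=np.zeros(im.shape[:2],bool); roi[b:e,a:c]=1
    H,S,V=[hsv[...,i] for i in range(3)]
    blk=roi&(V<45); blu=roi&((S>110)&(V>60)|(V>165))
    for nm,m,h in (('grip',blk,25),('tray',blu,12)):
        uv=np.argwhere(m)[:,::-1]; p=onz(n,s,uv,h); r=cv2.minAreaRect(p[:,:2].astype(np.float32))
        print(n,nm,m.sum(),uv.mean(0).round(1),p.mean(0).round(),r)
    g=(H>60)&(H<90)&(S>90); 
    if n=='scene': uv=np.argwhere(g&(np.arange(512)>315)[None]&(np.arange(512)<342)[None]&(np.arange(384)>165)[:,None]&(np.arange(384)<190)[:,None])[:,::-1]
    else: uv=np.argwhere(g&(np.arange(512)>165)[None]&(np.arange(512)<200)[None]&(np.arange(384)>228)[:,None]&(np.arange(384)<258)[:,None])[:,::-1]
    P=cloud(n,s,z['d']); print('button',len(uv),uv.mean(0),np.median(P[uv[:,1],uv[:,0]],0).round(),onz(n,s,uv,90).mean(0).round())
E
python3 m2.py
```

```text
scene grip 136 [194.3 226.1] [ 584. -351.   25.] ((582.8866577148438, -353.755859375), (44.479156494140625, 57.6534309387207), 27.184345245361328)
scene tray 189 [208.7 219.5] [ 555. -295.   12.] ((498.13299560546875, -292.518798828125), (214.35987854003906, 96.20112609863281), 21.01961898803711)
button 9 [328.22222222 174.44444444] [604. 111.  94.] [599. 115.  90.]Traceback (most recent call last):
  File "m2.py", line 10, in <module>
    uv=np.argwhere(m)[:,::-1]; p=onz(n,s,uv,h); r=cv2.minAreaRect(p[:,:2].astype(np.float32))
                                 ~~~^^^^^^^^^^
  File "h.py", line 19, in onz
    c,d=ray(n,s,uv); return c+d*((z-c[2])/d[:,2])[:,None]
        ~~~^^^^^^^^
  File "h.py", line 16, in ray
    K,D,R,c=cam(n,s); u=cv2.undistortPoints(np.array(uv,float).reshape(-1,1,2),K,D)[:,0]
                        ~~~~~~~~~~~~~~~~~~~^^^^^^^^^^^^^^^^^^^^^^^^^^^^^^^^^^^^^^^^
cv2.error: OpenCV(4.12.0) /io/opencv/modules/calib3d/src/undistort.dispatch.cpp:347: error: (-215:Assertion failed) CV_IS_MAT(_src) && CV_IS_MAT(_dst) && (_src->rows == 1 || _src->cols == 1) && (_dst->rows == 1 || _dst->cols == 1) && _src->cols + _src->rows - 1 == _dst->rows + _dst->cols - 1 && (CV_MAT_TYPE(_src->type) == CV_32FC2 || CV_MAT_TYPE(_src->type) == CV_64FC2) && (CV_MAT_TYPE(_dst->type) == CV_32FC2 || CV_MAT_TYPE(_dst->type) == CV_64FC2) in function 'cvUndistortPointsInternal'
```

>>> apply_moves(
  deltas=[
    [[0,0,-0.148,45,-5,-4,0],[0,0,-0.296,90,-10,-8,0],[0,0,-0.444,135,-15,-12,0],[0,0,-0.592,180,-20,-16,0],[0,0,-0.74,225,-24,-20,0]],
  ],
)

```text
time: 0.65
tcp_pos: [383.6, -514.4, 256.4]
ee_rot: [-2.737, -1.541, -0.0]
force: [0.3, -0.8, 0.5]
grip_width: 86.8
```

>>> apply_moves(
  deltas=[
    [[0,0,-0.148,36,26,-8,0],[0,0,-0.296,72,52,-16,0],[0,0,-0.444,108,78,-24,0],[0,0,-0.592,144,105,-32,0],[0,0,-0.74,179,131,-40,0]],
  ],
)

```text
time: 1.15
tcp_pos: [589.1, -430.4, 296.3]
ee_rot: [-1.994, -2.427, -0.0]
force: [0.1, -0.9, -0.2]
grip_width: 87.1
```

Run:
```python
from h import *
s,im,d=snap('wrist','w1.png'); np.savez('pics/w1.npz',im=im,d=d,pos=s['tcp_pos'],rot=s['ee_rot'])
print(s['tcp_pos'],s['ee_rot'],s['time'])
print(onz('wrist',s,[[256,10],[0,10],[511,10],[256,200]],3).round())
```

```text
[ 589.0946126  -430.3706925   296.32925613] [-1.99380931e+00 -2.42688921e+00 -7.03784458e-05] 1.15
[[ 547. -229.    3.]
 [ 214. -295.    3.]
 [ 879. -164.    3.]
 [ 598. -486.    3.]]
```

View pics/w1.png

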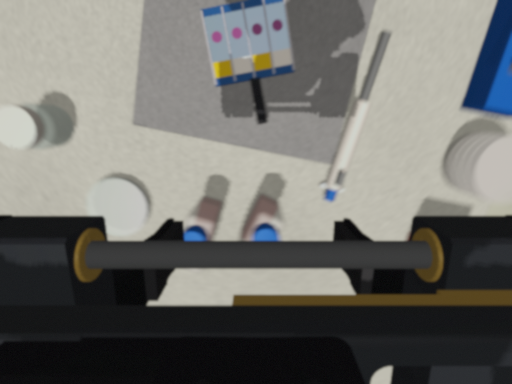

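The wrist view shows the whole tray. The plate spans (202–295, 0–85), the grip fin is at about (259,100), the pipette at (358,115) and the flasks' caps at (195,235) and (265,233).

```bash
cat > tray.py <<'E'
from h import *
import sys
f=sys.argv[1]; x0,y0,x1,y1=map(int,sys.argv[2:6])
z=np.load(f'pics/{f}.npz'); im=z['im']; s=dict(tcp_pos=z['pos'],ee_rot=z['rot'])
hsv=cv2.cvtColor(im,cv2.COLOR_RGB2HSV); H,S,V=[hsv[...,i].astype(int) for i in range(3)]
roi=np.zeros(H.shape,bool); roi[y0:y1,x0:x1]=1
m=(roi&((S>70)|(V>150))).astype(np.uint8)
def big(m):
    m=cv2.morphologyEx(m,cv2.MORPH_CLOSE,np.ones((3,3))); k,l,st,c=cv2.connectedComponentsWithStats(m); return l==1+st[1:,4].argmax()
t=big(m); uv=np.argwhere(t)[:,::-1]
p=onz('wrist',s,uv,11); r=cv2.minAreaRect(p[:,:2].astype(np.float32)); print('plate',len(uv),r)
b=big((roi&(V<40)).astype(np.uint8)); uv=np.argwhere(b)[:,::-1]
p=onz('wrist',s,uv,39); g=cv2.minAreaRect(p[:,:2].astype(np.float32)); print('fin',len(uv),g,p.mean(0))
P=cloud('wrist',s,z['d']); print('heights plate,fin',np.median(P[t],0),np.percentile(P[b][:,2],[10,50,90]))
v=np.array(r[0])-np.array(g[0]); a=np.arctan2(v[1],v[0]); print('dist',np.hypot(*v),'dir',a,'rect',np.deg2rad(r[2]))
E
python3 tray.py w1 190 0 310 130
```

```text
plate 6256 ((543.58935546875, -270.1485595703125), (112.77397155761719, 97.822998046875), 20.2970027923584)
fin 260 ((572.9263305664062, -342.4330749511719), (9.102819442749023, 51.927146911621094), 21.763090133666992) [ 572.07803863 -340.05971344   39.        ]
heights plate,fin [ 541.91033913 -269.11438145   12.3832708 ] [10.61256437 38.06172845 40.0369792 ]
dist 78.0109561005773 dir 1.9563392293233433 rect 0.354249527013137
```

Run:
```python
from h import *
z=np.load('pics/w1.npz'); s=dict(tcp_pos=z['pos'],ee_rot=z['rot'])
a=1.93; ex=np.array([np.cos(a),np.sin(a)]); ey=np.array([-ex[1],ex[0]]); g=np.array([574.,-354])
for n,d in (('wrist',z['d']),('scene',np.load('pics/scene0.npz')['d']),('side',np.load('pics/side0.npz')['d'])):
    P=cloud(n,s,d).reshape(-1,3); q=P[:,:2]-g; u=q@ex; v=q@ey
    m=(P[:,2]>20)&(P[:,2]<150)&(u>-220)&(u<60)&(abs(v)<200)
    u,v,h=u[m],v[m],P[m,2]
    # cells
    from collections import Counter
    C={}
    for i,j,k in zip((u//20*20).astype(int),(v//20*20).astype(int),h): C.setdefault((i,j),[]).append(k)
    print(n,sorted([(k,len(x),int(max(x))) for k,x in C.items() if len(x)>5]))
```

```text
wrist [((np.int64(-200), np.int64(20)), 8, 105), ((np.int64(-200), np.int64(100)), 35, 105), ((np.int64(-180), np.int64(40)), 37, 80), ((np.int64(-180), np.int64(80)), 9, 58), ((np.int64(-180), np.int64(100)), 8, 106), ((np.int64(-180), np.int64(120)), 6, 105), ((np.int64(-160), np.int64(-100)), 16, 21), ((np.int64(-160), np.int64(-20)), 23, 105), ((np.int64(-160), np.int64(0)), 82, 136), ((np.int64(-160), np.int64(20)), 104, 135), ((np.int64(-160), np.int64(40)), 100, 104), ((np.int64(-160), np.int64(80)), 47, 105), ((np.int64(-140), np.int64(-100)), 99, 37), ((np.int64(-140), np.int64(-20)), 123, 105), ((np.int64(-140), np.int64(0)), 625, 136), ((np.int64(-140), np.int64(20)), 348, 136), ((np.int64(-140), np.int64(60)), 131, 104), ((np.int64(-140), np.int64(80)), 357, 136), ((np.int64(-140), np.int64(100)), 36, 134), ((np.int64(-120), np.int64(-120)), 53, 37), ((np.int64(-120), np.int64(-100)), 148, 38), ((np.int64(-120), np.int64(0)), 6, 93), ((np.int64(-120), np.int64(80)), 455, 135), ((np.int64(-120), np.int64(100)), 178, 135), ((np.int64(-100), np.int64(-120)), 159, 25), ((np.i
[... 2608 characters left out ...]
0)), 54, 136), ((np.int64(-140), np.int64(100)), 88, 136), ((np.int64(-140), np.int64(120)), 7, 101), ((np.int64(-120), np.int64(-120)), 7, 35), ((np.int64(-120), np.int64(-100)), 26, 37), ((np.int64(-120), np.int64(0)), 48, 105), ((np.int64(-120), np.int64(60)), 27, 101), ((np.int64(-120), np.int64(80)), 187, 133), ((np.int64(-120), np.int64(100)), 94, 133), ((np.int64(-100), np.int64(-120)), 16, 38), ((np.int64(-80), np.int64(-120)), 16, 24), ((np.int64(-60), np.int64(-140)), 12, 24), ((np.int64(-40), np.int64(-140)), 16, 26), ((np.int64(-20), np.int64(-160)), 8, 23), ((np.int64(-20), np.int64(-140)), 6, 24), ((np.int64(-20), np.int64(-20)), 12, 40), ((np.int64(0), np.int64(-20)), 31, 40)]
```

Run:
```python
from h import *
z=np.load('pics/w1.npz'); s=dict(tcp_pos=z['pos'],ee_rot=z['rot'])
for n,d in (('wrist',z['d']),('scene',np.load('pics/scene0.npz')['d']),('side',np.load('pics/side0.npz')['d'])):
    P=cloud(n,s,d).reshape(-1,3); q=P[:,:2]-[574,-354]
    m=(P[:,2]>34)&(P[:,2]<46)&(np.hypot(*q.T)<40); p=P[m]
    print(n,m.sum(),p.mean(0).round(1),cv2.minAreaRect(p[:,:2].astype(np.float32)))
```

```text
wrist 295 [ 575.9 -354.6   39.1] ((575.9463500976562, -354.9077453613281), (13.941022872924805, 35.73229217529297), 20.561065673828125)
scene 41 [ 577.  -357.6   38.2] ((575.7755737304688, -358.36724853515625), (15.079504013061523, 36.5336799621582), 22.909210205078125)
side 28 [ 575.5 -346.5   38.5] ((575.78173828125, -349.8325500488281), (11.67106819152832, 34.042083740234375), 19.547649383544922)
```

>>> apply_moves(
  deltas=[
    [[0,0,-0.04,20,0.5,43,0],[0,0,-0.08,40,1,86,0],[0,0,-0.12,60,1.5,130,0],[0,0,-0.161,76.7,1.7,173,80],[0,0,-0.161,76.7,1.7,216,80]],
  ],
  force=25,
)

```text
time: 1.7
tcp_pos: [574.1, -353.3, 78.5]
ee_rot: [-1.797, -2.575, -0.001]
force: [0.4, -0.4, 0.5]
grip_width: 78.1
```

Run:
```python
from h import *
s,im,d=snap('wrist','w2.png'); np.savez('pics/w2.npz',im=im,d=d,pos=s['tcp_pos'],rot=s['ee_rot'])
print(s['tcp_pos'],s['ee_rot'],2*np.arctan2(s['ee_rot'][1],s['ee_rot'][0]),s['grip_width'])
```

```text
[ 574.08018371 -353.30830354   78.45213748] [-1.79693140e+00 -2.57480697e+00 -9.49038628e-04] -4.360209229882377 78.05098797846799
```

View pics/w2.png

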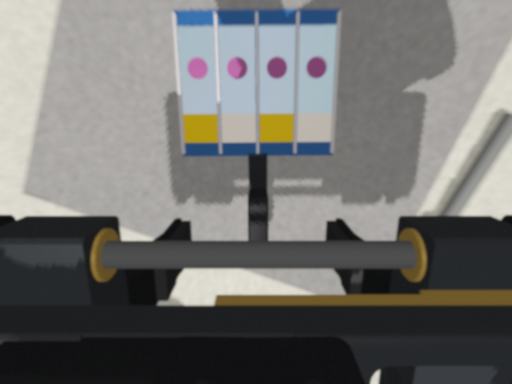

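The plate is at (175–341, 10–155) and the fin at column 258, midway between the fingers, with the tray square to the tool. I'll go down onto the fin.

>>> apply_moves(
  deltas=[
    [[0,0,0,-2,1,25,80],[0,0,0,-2,1,45,80],[0,0,0,-2,1,54,80],[0,0,0,-2,1,54,255],[0,0,0,-2,1,54,255]],
  ],
  force=25,
)

```text
time: 2.25
tcp_pos: [576.9, -358.1, 27.8]
ee_rot: [1.801, 2.573, -0.0]
force: [0.2, 0.3, 0.2]
grip_width: 50.6
```

>>> apply_moves(
  deltas=[
    [[0,0,0,0,0,0,255],[0,0,0,0,0,0,255],[0,0,0,0,0,0,255],[0,0,0,0,0,0,255]],
  ],
  force=25,
)

```text
time: 2.65
tcp_pos: [576.6, -357.6, 27.1]
ee_rot: [1.8, 2.574, -0.0]
force: [1.3, 0.2, -0.3]
grip_width: 19.9
```

>>> apply_moves(
  deltas=[
    [[0,0,0,0,0,0,255],[0,0,0,0,0,0,255],[0,0,0,0,0,0,255]],
  ],
  force=55,
)

```text
time: 2.95
tcp_pos: [576.5, -357.6, 26.9]
ee_rot: [1.801, 2.574, -0.0]
force: [-0.3, 0.8, 2.2]
grip_width: 13.5
```

>>> apply_moves(
  deltas=[
    [[0,0,0,0,0,-4,255],[0,0,0,0,0,-12,255],[0,0,0,0,0,-25,255],[0,0,0,0,0,-45,255],[0,0,0,0,0,-65,255]],
  ],
  force=55,
)

```text
time: 3.45
tcp_pos: [576.4, -357.4, 92.9]
ee_rot: [1.801, 2.574, 0.0]
force: [-0.1, -0.3, -0.6]
grip_width: 13.5
```

Run:
```python
from h import *
s,im,d=snap('wrist','w3.png'); np.savez('pics/w3.npz',im=im,d=d,pos=s['tcp_pos'],rot=s['ee_rot'])
print(s['tcp_pos'],s['ee_rot'],s['grip_width'],s['force'],s['torque'])
P=cloud('wrist',s,d)-s['tcp_pos']; R=cv2.Rodrigues(s['ee_rot'])[0]; Q=P@R  # tool coords
m=np.zeros(d.shape,bool); m[0:200,120:400]=1
m&=(Q[...,0]>30)&(Q[...,0]<150)&(abs(Q[...,1])<70)&(abs(Q[...,2])<35)
q=Q[m]; A=np.c_[q[:,:2],np.ones(len(q))]
k=np.ones(len(q),bool)
for _ in range(6):
    c=np.linalg.lstsq(A[k],q[k,2],rcond=None)[0]; k=abs(q[:,2]-A@c)<2.5
print('tilt z=ax+by+c',c,k.sum(),len(q)); r=cv2.minAreaRect(q[k][:,:2].astype(np.float32)); print(r,q[k].min(0),q[k].max(0))
```

```text
[ 576.43873506 -357.41637007   92.8978919 ] [1.80061834e+00 2.57425934e+00 4.02130583e-05] 13.529430463158436 [-0.06098858 -0.26268536 -0.62142149] [-0.11334948 -0.12548142 -0.04869663]
tilt z=ax+by+c [-5.49930842e-03 -8.71022111e-05  1.49986597e+01] 34602 34652
((76.70384216308594, 0.8960762023925781), (93.25114440917969, 111.13689422607422), 0.15950347483158112) [ 30.06017865 -54.57957204  11.98362175] [123.36015641  56.53515502  17.24216847]
```

View pics/w3.png

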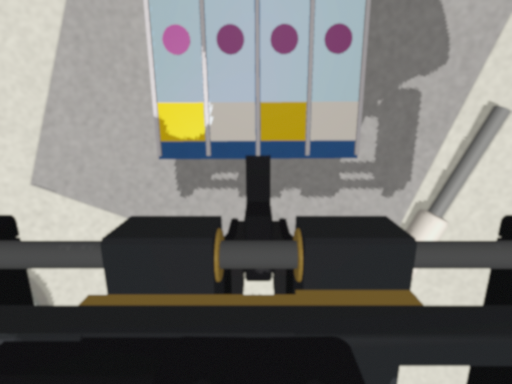

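The tray is held level and square: the plate's rear edge is at row 157, columns 160–356, with the fin between the pads. I'll carry it high towards the slot.

>>> apply_moves(
  deltas=[
    [[0,0,0.03,10,-2,-14,255],[0,0,0.1,35,-6,-28,255],[0,0,0.19,70,-13,-42,255],[0,0,0.28,106,-20,-50,255],[0,0,0.36,141,-26,-53,255]],
  ],
)

```text
time: 4.0
tcp_pos: [503.5, -233.3, 146.2]
ee_rot: [2.235, 2.204, 0.001]
force: [0.1, 0.5, -0.6]
grip_width: 13.6
```

>>> apply_moves(
  deltas=[
    [[0,0,0.09,35,-21,-14,255],[0,0,0.18,70,-43,-28,255],[0,0,0.27,98,-62,-42,255],[0,0,0.33,116,-72,-50,255],[0,0,0.346,122,-75,-54,255]],
  ],
)

```text
time: 4.5
tcp_pos: [429.5, -109.8, 199.9]
ee_rot: [2.578, 1.792, 0.002]
force: [0.2, 0.2, -0.9]
grip_width: 13.7
```

Run:
```python
from h import *
s,im,d=snap('wrist','w4.png'); np.savez('pics/w4.npz',im=im,d=d,pos=s['tcp_pos'],rot=s['ee_rot'])
print(s['time'],s['tcp_pos'],s['ee_rot'],s['grip_width'])
P=cloud('wrist',s,d); Z=P[...,2]
m=(abs(Z-75)<8); print(m.sum(),np.median(Z[m]) if m.any() else 0)
```

```text
4.5 [ 429.49296313 -109.81778425  199.88081812] [2.57790832e+00 1.79238547e+00 2.04575996e-03] 13.745065791064405
0 0
```

View pics/w4.png

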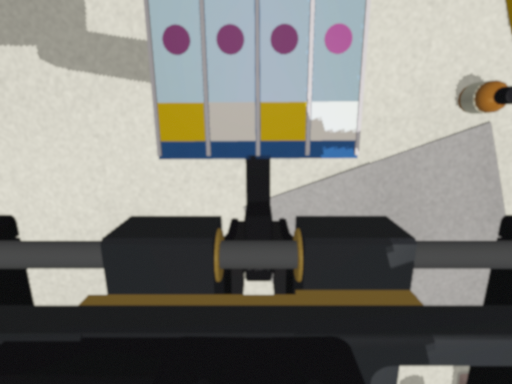

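>>> apply_moves(
  deltas=[
    [[0,0,0,15,0,-12,255],[0,0,0,50,0,-25,255],[0,0,0,90,0,-38,255],[0,0,0,125,0,-48,255],[0,0,0,145,0,-50,255]],
  ],
)

```text
time: 5.05
tcp_pos: [482.4, 26.1, 249.9]
ee_rot: [2.576, 1.795, 0.004]
force: [0.4, 0.3, -1.6]
grip_width: 13.7
```

>>> apply_moves(
  deltas=[
    [[0,0,0,10,0,0,255],[0,0,0,10,0,0,255]],
  ],
)

```text
time: 5.25
tcp_pos: [484.3, 34.3, 247.9]
ee_rot: [-2.578, -1.795, 0.001]
force: [-0.5, 0.3, -1.9]
grip_width: 13.4
```

Run:
```python
from h import *
s,im,d=snap('wrist','w5.png'); np.savez('pics/w5.npz',im=im,d=d,pos=s['tcp_pos'],rot=s['ee_rot'])
print(s['time'],s['tcp_pos'],s['ee_rot'],s['grip_width'])
P=cloud('wrist',s,d); Z=P[...,2]
m=(abs(Z-75)<8); print(m.sum(),np.median(Z[m]) if m.any() else 0)
```

```text
5.25 [484.26178265  34.3377262  247.8953665 ] [-2.57760724e+00 -1.79523705e+00  1.36761401e-03] 13.430961550075036
3342 75.18282783670273
```

View pics/w5.png

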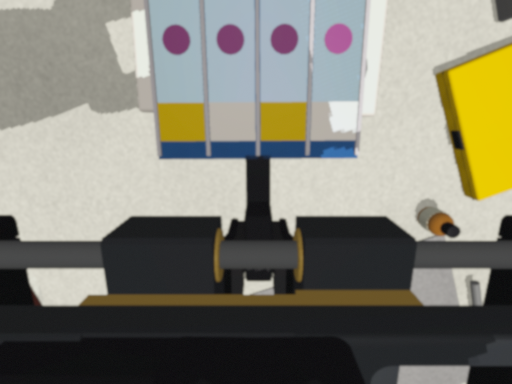

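The deck's front corners show either side of the tray, at about (140,110) and (372,115).

Run:
```python
from h import *
z=np.load('pics/w5.npz'); s=dict(tcp_pos=z['pos'],ee_rot=z['rot'])
P=cloud('wrist',s,z['d']); m=abs(P[...,2]-75)<8
m=cv2.morphologyEx(m.astype(np.uint8),cv2.MORPH_OPEN,np.ones((3,3)))>0
p=P[m]; r=cv2.minAreaRect(p[:,:2].astype(np.float32)); print(r,cv2.boxPoints(r).round(1))
uv=np.argwhere(m)[:,::-1]
for side in (uv[:,0]<200,uv[:,0]>300):
    q=p[side]; a=1.21; ex=np.array([np.cos(a),np.sin(a)]); ey=np.array([-ex[1],ex[0]])
    w=(q[:,:2]-[507,102])@np.c_[ex,ey]; print(side.sum(),w.min(0),w.max(0),uv[side].min(0),uv[side].max(0))
# side & scene: fit front and side edges robustly
for n in ('scene','side'):
    d=np.load(f'pics/{n}0.npz')['d']; P=cloud(n,s,d); m=(abs(P[...,2]-75)<4)&(P[...,0]>350)&(P[...,0]<800)&(P[...,1]>0)&(P[...,1]<600)
    w=(P[m][:,:2]-[507,102])@np.c_[ex,ey]
    F=[];
    for y in range(-115,116,10):
        k=abs(w[:,1]-y)<5
        if k.sum()>3: F.append((y,np.sort(w[k,0])[:3].mean()))
    F=np.array(F); c=np.polyfit(F[:,0],F[:,1],1); print(n,'front x=',c,'resid',np.abs(F[:,1]-np.polyval(c,F[:,0])).max())
    k=(w[:,0]>10)&(w[:,0]<150); print('y range',np.percentile(w[k,1],[0.2,1,99,99.8]))
    for x in range(15,160,20):
        k=abs(w[:,0]-x)<10; print(x,w[k,1].min().round(1),w[k,1].max().round(1),end='; ')
    print()
```

```text
((528.1110229492188, 151.63653564453125), (108.2471923828125, 250.22264099121094), 68.7725830078125) [[391.9 146.5]
 [625.1  55.9]
 [664.3 156.8]
 [431.1 247.4]]
1566 [  1.37118627 106.56449652] [105.1034805  122.94954202] [130   0] [153 112]
1763 [  -1.31960908 -127.62798   ] [ 106.80937884 -109.53385488] [363   0] [388 116]
scene front x= [0.03035068 3.94990538] resid 6.044819633673089
y range [-131.28343809 -128.41982443  115.30832818  118.06134433]
15 -131.1 120.3; 35 -129.7 118.5; 55 -130.7 115.2; 75 -131.4 121.1; 95 -127.5 116.3; 115 -131.0 118.2; 135 -133.7 113.4; 155 -131.3 116.8; 
side front x= [0.01487121 4.21238681] resid 1.151196646102639
y range [-122.22954191  -93.54062863  122.20005411  123.20344958]
15 -124.5 123.2; 35 -124.3 122.8; 55 -123.8 123.0; 75 -98.9 123.2; 95 -71.0 124.7; 115 -44.2 123.7; 135 -14.7 123.3; 155 12.0 123.3;
```

>>> apply_moves(
  deltas=[
    [[0,0,0.004,-14,1,8,255],[0,0,0.008,-42,3,30,255],[0,0,0.012,-75,6,60,255],[0,0,0.0166,-100,8,88,255],[0,0,0.0166,-110,8.4,100,255]],
  ],
)

```text
time: 5.8
tcp_pos: [450.0, -74.7, 145.0]
ee_rot: [-2.595, -1.765, 0.006]
force: [-0.3, -0.7, -1.8]
grip_width: 13.7
```

>>> apply_moves(
  deltas=[
    [[0,0,0,0,0,15,255],[0,0,0,0,0,45,255],[0,0,0,0,0,75,255],[0,0,0,0,0,92,255],[0,0,0,0,0,96,255]],
  ],
)

```text
time: 6.3
tcp_pos: [451.3, -72.1, 50.4]
ee_rot: [-2.592, -1.768, 0.004]
force: [-0.4, 1.0, -1.4]
grip_width: 13.1
```

>>> apply_moves(
  deltas=[
    [[0,0,0,0,0,0,255]],
  ],
)

```text
time: 6.4
tcp_pos: [453.0, -72.4, 52.3]
ee_rot: [-2.594, -1.77, 0.001]
force: [0.2, 0.4, -2.1]
grip_width: 13.7
```

```bash
cat > st.py <<'E'
from h import *
import sys
s=observe(); a=1.2; ex=np.array([np.cos(a),np.sin(a)]); ey=np.array([-ex[1],ex[0]])
q=s['tcp_pos'][:2]-[508.5,101.5]; R=cv2.Rodrigues(s['ee_rot'])[0]
print('t',s['time'],'scan x,y,z',(q@ex).round(2),(q@ey).round(2),s['tcp_pos'][2].round(2),'yaw',np.arctan2(R[1,0],R[0,0]).round(4),'tilt',R[2,:2].round(4),'grip',s['grip_width'].round(1))
f=s['force']; print('F scan',(f[:2]@ex).round(2),(f[:2]@ey).round(2),f[2].round(2),s['torque'].round(2))
E
python3 st.py
```

```text
Traceback (most recent call last):
  File "st.py", line 5, in <module>
    print('t',s['time'],'scan x,y,z',(q@ex).round(2),(q@ey).round(2),s['tcp_pos'][2].round(2),'yaw',np.arctan2(R[1,0],R[0,0]).round(4),'tilt',R[2,:2].round(4),'grip',s['grip_width'].round(1))
                                                                                                                                                                      ^^^^^^^^^^^^^^^^^^^^^
AttributeError: 'float' object has no attribute 'round'
```

```bash
sed -i "s/s\['grip_width'\].round(1)/round(s['grip_width'],1)/" st.py; python3 st.py
python3 - <<'E'
from h import *
for n in('scene','side'):
    s,im,d=snap(n); np.savez(f'pics/{n}1.npz',im=im,d=d)
    cv2.imwrite(f'pics/{n}1c.png',cv2.resize(im[130:250,200:360] if n=='scene' else im[140:340,120:360],None,fx=3,fy=3,interpolation=cv2.INTER_CUBIC)[:,:,::-1])
E
python3 st.py
```

```text
t 6.4 scan x,y,z -182.17 -11.25 52.32 yaw 1.1974 tilt [-0.0001 -0.0011] grip 13.7
F scan 0.44 -0.03 -2.11 [-0.14 -0.07 -0.02]
t 6.5 scan x,y,z -181.84 -12.6 53.74 yaw 1.1978 tilt [0.0001 0.002 ] grip 13.8
F scan -0.21 0.31 -1.34 [-0.13 -0.02  0.07]
```

View pics/scene1c.png

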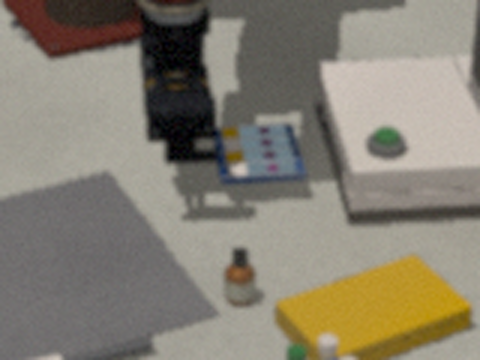

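The tray is level in front of the deck at (260,150) in the crop, with its path clear and the oil bottle well aside. I'll enter the slot now.

>>> apply_moves(
  deltas=[
    [[0,0,-0.003,8,0,3,255],[0,0,-0.003,20,0,3,255],[0,0,-0.003,32,0,3,255],[0,0,-0.003,42,0,3,255],[0,0,-0.003,48,0,3,255]],
  ],
)

```text
time: 7.0
tcp_pos: [471.4, -25.8, 49.7]
ee_rot: [2.59, 1.777, 0.0]
force: [-0.2, -0.5, -1.2]
grip_width: 13.7
```

```bash
python3 st.py
```

```text
t 7.0 scan x,y,z -132.11 -11.55 49.69 yaw 1.2027 tilt [0.0002 0.0002] grip 13.7
F scan -0.51 0.02 -1.21 [-0.15  0.01  0.  ]
```

>>> apply_moves(
  deltas=[
    [[0,0,0,5,0,0,255],[0,0,0,11,0,0,255],[0,0,0,17,0,0,255],[0,0,0,23,0,0,255],[0,0,0,28,0,0,255]],
  ],
)

```text
time: 7.5
tcp_pos: [481.2, -0.7, 49.5]
ee_rot: [2.592, 1.775, 0.0]
force: [-0.1, 0.5, -1.7]
grip_width: 13.9
```

```bash
python3 st.py
```

```text
t 7.5 scan x,y,z -105.17 -11.6 49.54 yaw 1.2011 tilt [-0.  0.] grip 13.9
F scan 0.45 0.31 -1.71 [-0.22 -0.04 -0.02]
```

>>> apply_moves(
  deltas=[
    [[0,0,0,0,0,1,255],[0,0,0,0,0,2,255],[0,0,0,0,0,2.5,255],[0,0,0,0,0,3,255],[0,0,0,0,0,3,255]],
  ],
)

```text
time: 8.0
tcp_pos: [480.9, -1.3, 46.4]
ee_rot: [-2.592, -1.775, 0.0]
force: [0.4, -0.1, -1.0]
grip_width: 13.6
```

```bash
python3 st.py
```

```text
t 8.0 scan x,y,z -105.8 -11.52 46.43 yaw 1.2009 tilt [-0.0001 -0.0002] grip 13.6
F scan 0.05 -0.41 -1.02 [-0.13 -0.04 -0.04]
```

>>> apply_moves(
  deltas=[
    [[0,0,0,0,-0.5,0,255],[0,0,0,0,-1,0,255],[0,0,0,0,-1.5,0,255],[0,0,0,0,-2,0,255],[0,0,0,0,-2,0,255]],
  ],
)

```text
time: 8.5
tcp_pos: [479.1, -0.3, 46.6]
ee_rot: [-2.592, -1.775, 0.0]
force: [-0.9, -0.4, -0.6]
grip_width: 13.6
```

>>> apply_moves(
  deltas=[
    [[0,0,0,0,-0.5,0,255],[0,0,0,0,-1,0,255],[0,0,0,0,-1,0,255]],
  ],
)

```text
time: 8.8
tcp_pos: [478.2, 0.0, 46.5]
ee_rot: [-2.592, -1.775, 0.0]
force: [-0.3, 0.1, -1.8]
grip_width: 13.9
```

```bash
python3 st.py
```

```text
t 8.8 scan x,y,z -105.56 -8.5 46.53 yaw 1.2013 tilt [-0.     -0.0001] grip 13.9
F scan -0.06 0.31 -1.76 [-0.13 -0.04 -0.02]
```

>>> apply_moves(
  deltas=[
    [[0,0,0,0,-0.5,0,255],[0,0,0,0,-1,0,255],[0,0,0,0,-1,0,255]],
  ],
)

```text
time: 9.1
tcp_pos: [477.2, 0.4, 46.5]
ee_rot: [-2.592, -1.775, 0.0]
force: [0.5, -0.8, -3.0]
grip_width: 13.8
```

>>> apply_moves(
  deltas=[
    [[0,0,0,0,-0.5,0,255],[0,0,0,0,-1,0,255],[0,0,0,0,-1,0,255]],
  ],
)

```text
time: 9.4
tcp_pos: [476.3, 0.7, 46.5]
ee_rot: [-2.592, -1.775, 0.0]
force: [-0.5, -0.6, -3.2]
grip_width: 13.4
```

```bash
python3 st.py
```

```text
t 9.4 scan x,y,z -105.59 -6.49 46.51 yaw 1.2012 tilt [ 0.     -0.0001] grip 13.4
F scan -0.8 0.27 -3.16 [-0.12 -0.02 -0.02]
```

>>> apply_moves(
  deltas=[
    [[0,0,0,0,-0.5,0,255],[0,0,0,0,-1,0,255],[0,0,0,0,-1,0,255]],
  ],
)

```text
time: 9.7
tcp_pos: [475.3, 1.1, 46.5]
ee_rot: [-2.592, -1.775, 0.0]
force: [-0.7, -0.6, -2.6]
grip_width: 13.7
```

>>> apply_moves(
  deltas=[
    [[0,0,0,0,-0.5,0,255],[0,0,0,0,-1,0,255],[0,0,0,0,-1,0,255]],
  ],
)

```text
time: 10.0
tcp_pos: [474.4, 1.5, 46.5]
ee_rot: [-2.592, -1.775, 0.0]
force: [-0.1, -0.1, -1.7]
grip_width: 13.5
```

```bash
python3 st.py
```

```text
t 10.0 scan x,y,z -105.58 -4.46 46.52 yaw 1.2012 tilt [-0.     -0.0001] grip 13.5
F scan -0.13 0.04 -1.75 [-0.16  0.01 -0.  ]
```

>>> apply_moves(
  deltas=[
    [[0,0,0,0,-0.5,0,255],[0,0,0,0,-1,0,255],[0,0,0,0,-1,0,255]],
  ],
)

```text
time: 10.3
tcp_pos: [473.9, 1.6, 46.7]
ee_rot: [2.591, 1.775, 0.001]
force: [1.8, -1.8, -1.9]
grip_width: 13.4
```

>>> apply_moves(
  deltas=[
    [[0,0,0,0,-0.5,0,255],[0,0,0,0,-1,0,255],[0,0,0,0,-1,0,255]],
  ],
)

```text
time: 10.6
tcp_pos: [473.2, 1.8, 46.9]
ee_rot: [2.591, 1.774, 0.001]
force: [2.2, -2.9, -2.2]
grip_width: 13.5
```

```bash
python3 st.py
```

```text
t 10.6 scan x,y,z -105.73 -3.26 46.86 yaw 1.2009 tilt [-0.0001  0.0015] grip 13.5
F scan -1.88 -3.07 -2.22 [-0.78 -0.44 -0.34]
```

The left rail was felt at y ≈ -4, with about 3 N. I'll ease off to a light touch and slide in.

>>> apply_moves(
  deltas=[
    [[0,0,0,0,1,0,255],[0,0,0,3,1.1,0,255],[0,0,0,7,1.1,0,255],[0,0,0,11,1.1,0,255],[0,0,0,13,1.1,0,255]],
  ],
)

```text
time: 11.1
tcp_pos: [478.5, 14.4, 46.5]
ee_rot: [-2.591, -1.776, -0.0]
force: [0.4, -2.7, -2.5]
grip_width: 13.7
```

```bash
python3 st.py
```

```text
t 11.1 scan x,y,z -92.07 -3.63 46.52 yaw 1.2016 tilt [0.0001 0.    ] grip 13.7
F scan -2.36 -1.39 -2.51 [-0.52 -0.31 -0.2 ]
```

>>> apply_moves(
  deltas=[
    [[0,0,0,0,0.4,0,255],[0,0,0,4,0.4,0,255],[0,0,0,8,0.4,0,255],[0,0,0,10,0.4,0,255],[0,0,0,10,0.4,0,255]],
  ],
)

```text
time: 11.6
tcp_pos: [482.3, 23.6, 46.5]
ee_rot: [-2.591, -1.776, -0.0]
force: [0.6, 0.0, -1.5]
grip_width: 13.4
```

```bash
python3 st.py
```

```text
t 11.6 scan x,y,z -82.12 -3.85 46.47 yaw 1.2015 tilt [ 0.0004 -0.0004] grip 13.4
F scan 0.23 -0.57 -1.49 [-0.12 -0.27 -0.15]
```

>>> apply_moves(
  deltas=[
    [[0,0,0,3,0,0,255],[0,0,0,7,0,0,255],[0,0,0,11,0,0,255],[0,0,0,13,0,0,255],[0,0,0,13,0,0,255]],
  ],
)

```text
time: 12.1
tcp_pos: [487.1, 35.7, 46.5]
ee_rot: [-2.591, -1.776, -0.0]
force: [0.3, -0.1, -2.6]
grip_width: 13.6
```

```bash
python3 st.py
```

```text
t 12.1 scan x,y,z -69.11 -3.95 46.53 yaw 1.2015 tilt [ 0.0004 -0.0001] grip 13.6
F scan 0.03 -0.33 -2.61 [-0.13 -0.24 -0.13]
```

>>> apply_moves(
  deltas=[
    [[0,0,0,3,0,0,255],[0,0,0,7,0,0,255],[0,0,0,11,0,0,255],[0,0,0,13,0,0,255],[0,0,0,13,0,0,255]],
  ],
)

```text
time: 12.6
tcp_pos: [491.8, 47.8, 46.5]
ee_rot: [-2.591, -1.776, -0.0]
force: [1.5, 0.0, -1.8]
grip_width: 13.6
```

```bash
python3 st.py
```

```text
t 12.6 scan x,y,z -56.1 -3.94 46.55 yaw 1.2015 tilt [ 0.0004 -0.0001] grip 13.6
F scan 0.59 -1.43 -1.84 [-0.13 -0.2  -0.18]
```

>>> apply_moves(
  deltas=[
    [[0,0,0,2,0,0,255],[0,0,0,4,0,0,255],[0,0,0,6,0,0,255],[0,0,0,8,0,0,255],[0,0,0,8,0,0,255]],
  ],
)

```text
time: 13.1
tcp_pos: [494.7, 55.1, 46.5]
ee_rot: [-2.592, -1.775, -0.0]
force: [1.3, 0.7, -1.9]
grip_width: 13.8
```

>>> apply_moves(
  deltas=[
    [[0,0,0,1,0,0,255],[0,0,0,2,0,0,255],[0,0,0,2,0,0,255]],
  ],
)

```text
time: 13.4
tcp_pos: [495.4, 56.7, 46.5]
ee_rot: [-2.592, -1.775, -0.0]
force: [0.8, -0.2, -1.3]
grip_width: 13.7
```

```bash
python3 st.py
```

```text
t 13.4 scan x,y,z -46.5 -3.99 46.54 yaw 1.2012 tilt [ 0.0001 -0.    ] grip 13.7
F scan 0.07 -0.86 -1.31 [-0.3  -0.17 -0.11]
```

>>> apply_moves(
  deltas=[
    [[0,0,0,0.5,0,0,255],[0,0,0,1,0,0,255],[0,0,0,1,0,0,255]],
  ],
)

```text
time: 13.7
tcp_pos: [495.7, 57.6, 46.5]
ee_rot: [-2.592, -1.775, 0.0]
force: [1.1, -0.9, -0.6]
grip_width: 13.5
```

```bash
python3 st.py
```

```text
t 13.7 scan x,y,z -45.58 -3.98 46.53 yaw 1.2011 tilt [ 0.     -0.0001] grip 13.5
F scan -0.4 -1.34 -0.59 [-0.38 -0.15 -0.11]
```

>>> apply_moves(
  deltas=[
    [[0,0,0,0.5,0,0,255],[0,0,0,1,0,0,255],[0,0,0,1,0,0,255]],
  ],
)

```text
time: 14.0
tcp_pos: [496.1, 58.5, 46.5]
ee_rot: [-2.592, -1.775, -0.0]
force: [0.5, 0.9, -1.8]
grip_width: 13.8
```

>>> apply_moves(
  deltas=[
    [[0,0,0,0.5,0,0,255],[0,0,0,1,0,0,255],[0,0,0,1,0,0,255]],
  ],
)

```text
time: 14.3
tcp_pos: [496.5, 59.5, 46.5]
ee_rot: [-2.592, -1.775, -0.0]
force: [1.3, -0.6, -2.4]
grip_width: 13.8
```

```bash
python3 st.py
```

```text
t 14.3 scan x,y,z -43.49 -3.99 46.54 yaw 1.2012 tilt [ 0.0001 -0.    ] grip 13.8
F scan -0.11 -1.47 -2.36 [-0.35 -0.24 -0.14]
```

>>> apply_moves(
  deltas=[
    [[0,0,0,0.5,0.2,0,255],[0,0,0,1,0.2,0,255],[0,0,0,1,0.2,0,255]],
  ],
)

```text
time: 14.6
tcp_pos: [496.9, 60.4, 46.5]
ee_rot: [-2.592, -1.775, 0.0]
force: [0.2, -0.8, -2.6]
grip_width: 13.5
```

>>> apply_moves(
  deltas=[
    [[0,0,0,0.5,0,0,255],[0,0,0,1,0,0,255],[0,0,0,1,0,0,255]],
  ],
)

```text
time: 14.9
tcp_pos: [497.3, 61.3, 46.5]
ee_rot: [-2.592, -1.775, 0.0]
force: [1.0, -0.5, -2.5]
grip_width: 13.6
```

```bash
python3 st.py
```

```text
t 14.9 scan x,y,z -41.52 -4.14 46.52 yaw 1.2013 tilt [ 0.     -0.0001] grip 13.6
F scan -0.09 -1.13 -2.53 [-0.28 -0.18 -0.08]
```

>>> apply_moves(
  deltas=[
    [[0,0,0,0.5,0,0,255],[0,0,0,1,0,0,255],[0,0,0,1,0,0,255]],
  ],
)

```text
time: 15.2
tcp_pos: [497.7, 62.2, 46.5]
ee_rot: [-2.592, -1.775, -0.0]
force: [-0.2, -0.0, -1.8]
grip_width: 13.7
```

>>> apply_moves(
  deltas=[
    [[0,0,0,0.5,0,0,255],[0,0,0,1,0,0,255],[0,0,0,1,0,0,255]],
  ],
)

```text
time: 15.5
tcp_pos: [498.1, 63.1, 46.5]
ee_rot: [-2.592, -1.775, -0.0]
force: [0.3, -0.8, -2.1]
grip_width: 13.5
```

```bash
python3 st.py
```

```text
t 15.5 scan x,y,z -39.53 -4.17 46.55 yaw 1.2012 tilt [ 0. -0.] grip 13.5
F scan -0.62 -0.58 -2.1 [-0.29 -0.14 -0.12]
```

>>> apply_moves(
  deltas=[
    [[0,0,0,0.5,0,0,255],[0,0,0,1,0,0,255],[0,0,0,1,0,0,255]],
  ],
)

```text
time: 15.8
tcp_pos: [498.4, 64.1, 46.5]
ee_rot: [-2.592, -1.775, -0.0]
force: [0.3, -1.0, -0.7]
grip_width: 13.5
```

>>> apply_moves(
  deltas=[
    [[0,0,0,0.5,0,0,255],[0,0,0,1,0,0,255],[0,0,0,1,0,0,255]],
  ],
)

```text
time: 16.1
tcp_pos: [498.8, 65.0, 46.5]
ee_rot: [-2.592, -1.775, -0.0]
force: [0.4, -0.4, -1.2]
grip_width: 13.5
```

>>> apply_moves(
  deltas=[
    [[0,0,0,0.5,0,0,255],[0,0,0,1,0,0,255],[0,0,0,1,0,0,255]],
  ],
)

```text
time: 16.4
tcp_pos: [498.6, 65.5, 46.4]
ee_rot: [-2.592, -1.775, 0.002]
force: [-2.2, -4.2, 0.3]
grip_width: 13.8
```

```bash
python3 st.py
```

```text
t 16.4 scan x,y,z -37.16 -3.86 46.37 yaw 1.2012 tilt [-0.0012 -0.0009] grip 13.8
F scan -4.75 0.51 0.35 [-0.83  0.27 -0.2 ]
```

The end stop is felt: 4.8 N at about 103.5 mm deep, which is within its range. I'll set the tray down on the floor lightly before letting go.

>>> apply_moves(
  deltas=[
    [[0,0,0,0.1,0,0.4,255],[0,0,0,0.2,0,0.8,255],[0,0,0,0.2,0,0.8,255]],
  ],
)

```text
time: 16.7
tcp_pos: [498.6, 65.4, 45.7]
ee_rot: [-2.592, -1.775, 0.003]
force: [-4.3, -5.8, 1.9]
grip_width: 13.2
```

```bash
python3 st.py
```

```text
t 16.7 scan x,y,z -37.25 -3.86 45.72 yaw 1.201 tilt [-0.0015 -0.0011] grip 13.2
F scan -6.91 1.88 1.93 [-0.89  0.41 -0.14]
```

>>> apply_moves(
  deltas=[
    [[0,0,0,0,0,0,200],[0,0,0,0,0,0,150],[0,0,0,0,0,0,120],[0,0,0,0,0,0,120],[0,0,0,0,0,0,120]],
  ],
)

```text
time: 17.2
tcp_pos: [499.3, 66.2, 45.8]
ee_rot: [2.592, 1.776, 0.0]
force: [0.6, 0.6, -0.6]
grip_width: 41.5
```

```bash
python3 st.py
```

```text
t 17.2 scan x,y,z -36.19 -4.24 45.81 yaw 1.2014 tilt [0.0002 0.0002] grip 41.5
F scan 0.75 -0.38 -0.61 [-0.04 -0.07  0.01]
```

>>> apply_moves(
  deltas=[
    [[0,0,0,0,0,-12,120],[0,0,0,0,0,-40,120],[0,0,0,0,0,-75,120],[0,0,0,-40,0,-110,120],[0,0,0,-80,0,-140,120]],
  ],
)

```text
time: 17.7
tcp_pos: [471.4, -6.2, 186.5]
ee_rot: [2.588, 1.778, 0.002]
force: [1.0, -0.5, -0.2]
grip_width: 45.8
```

>>> apply_moves(
  deltas=[
    [[0,0,0,-10,0,-10,120],[0,0,0,-10,0,-10,120]],
  ],
)

```text
time: 17.9
tcp_pos: [468.8, -16.8, 196.7]
ee_rot: [2.591, 1.77, 0.006]
force: [0.3, 0.9, -1.0]
grip_width: 46.3
```

```bash
python3 st.py
cat > fin.py <<'E'
from h import *
import sys
s,im,d=snap('wrist',sys.argv[1]+'.png'); np.savez('pics/'+sys.argv[1],im=im,d=d,pos=s['tcp_pos'],rot=s['ee_rot'])
a=1.2; ex=np.array([np.cos(a),np.sin(a)]); ey=np.array([-ex[1],ex[0]])
P=cloud('wrist',s,d); W=(P[...,:2]-[508.5,101.5])@np.c_[ex,ey]; Z=P[...,2]
m=(Z>50)&(Z<64)&(W[...,0]<-2)&(W[...,0]>-90)&(abs(W[...,1])<30)
m=cv2.morphologyEx(m.astype(np.uint8),cv2.MORPH_OPEN,np.ones((3,3)))>0
w=W[m]; print('fin',m.sum(),np.median(Z[m]),w.min(0),w.max(0),cv2.minAreaRect(w.astype(np.float32)))
hsv=cv2.cvtColor(im,cv2.COLOR_RGB2HSV); g=(cv2.inRange(hsv,(55,80,30),(90,255,255))>0)&(Z>60)
if g.any(): print('button',g.sum(),np.argwhere(g).mean(0)[::-1],P[g].mean(0).round(1),np.percentile(Z[g],[5,50,95]),(W[g].min(0)+W[g].max(0))/2,np.ptp(W[g],0))
E
python3 fin.py w6
```

```text
t 17.9 scan x,y,z -124.65 -5.87 196.66 yaw 1.1986 tilt [0.001  0.0052] grip 46.3
F scan 0.91 0.05 -1.04 [-0.   -0.06 -0.02]
fin 615 58.21878935752096 [-51.57449261 -11.06309097] [-15.43894422   2.03420594] ((-33.50596618652344, -4.521731853485107), (13.090173721313477, 36.13424301147461), 89.95942687988281)
```

View pics/w6.png

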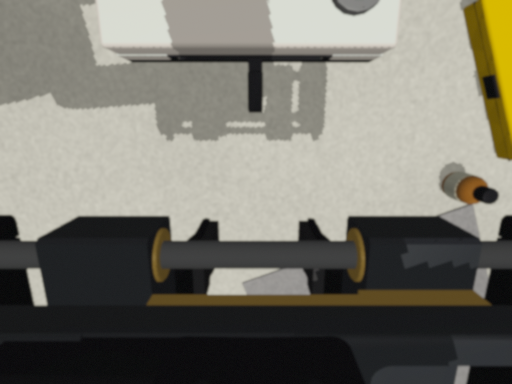

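The fin, at (255,85), stands 34 mm outside the slot, with its top at z 58 (so the tray is on the slot floor) and its yaw aligned. The tray is home. Next is the button, whose rim shows at (357,3).

>>> apply_moves(
  deltas=[
    [[0,0,0,15,15,0,160],[0,0,0,40,40,0,200],[0,0,0,70,65,0,255],[0,0,0,90,80,0,255],[0,0,0,95,84,0,255]],
  ],
)

```text
time: 18.45
tcp_pos: [580.9, 45.5, 191.4]
ee_rot: [-2.587, -1.778, 0.003]
force: [-0.2, -0.5, -0.4]
grip_width: 13.9
```

>>> apply_moves(
  deltas=[
    [[0,0,0,0,0,0,255],[0,0,0,0,0,0,255]],
  ],
)

```text
time: 18.65
tcp_pos: [578.9, 43.0, 192.5]
ee_rot: [-2.59, -1.775, 0.004]
force: [0.4, -0.7, 0.5]
grip_width: 2.4
```

```bash
python3 fin.py w7; python3 st.py
```

```text
fin 567 58.095788301734444 [-51.10640824 -12.31024093] [-15.3629398    2.38278152] ((-33.23875045776367, -5.019961833953857), (14.469524383544922, 35.80235290527344), 89.36863708496094)
button 933 [255.13826367 109.20578778] [603.9 112.9  98.4] [95.59718298 97.15024104 98.38209146] [ 45.59500318 -85.00790124] [26.6622212  26.31497955]
t 18.7 scan x,y,z -29.27 -87.04 192.99 yaw 1.2013 tilt [-0.0007 -0.0018] grip 1.5
F scan 0.3 -0.28 0.1 [-0.09 -0.02 -0.01]
```

View pics/w7.png

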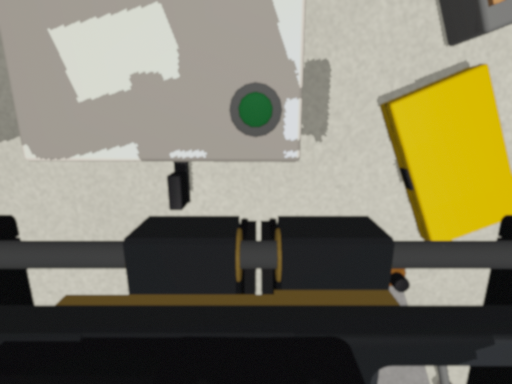

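The green button is at (255,109), 27 mm across, with its top at z ≈ 97. The fin is unchanged at x = -33.

>>> apply_moves(
  deltas=[
    [[0,0,0,15,0,5,255],[0,0,0,40,-1,15,255],[0,0,0,62,-2,30,255],[0,0,0,73,-2,50,255],[0,0,0,75,-2,65,255]],
  ],
)

```text
time: 19.2
tcp_pos: [605.1, 115.0, 127.6]
ee_rot: [-2.59, -1.776, 0.0]
force: [0.4, 0.1, -0.2]
grip_width: 0.1
```

>>> apply_moves(
  deltas=[
    [[0,0,0,0,0,3,255],[0,0,0,0,0,6,255],[0,0,0,0,0,6,255]],
  ],
)

```text
time: 19.5
tcp_pos: [605.6, 112.8, 123.2]
ee_rot: [2.592, 1.774, 0.0]
force: [-0.0, -0.5, -0.0]
grip_width: 0.6
```

```bash
python3 st.py
```

```text
t 19.5 scan x,y,z 45.69 -86.41 123.2 yaw 1.2003 tilt [0.0001 0.0004] grip 0.6
F scan -0.5 -0.19 -0.03 [-0.01 -0.03  0.02]
```

>>> apply_moves(
  deltas=[
    [[0,0,0,0,-1,5,255],[0,0,0,0,-1,10,255],[0,0,0,0,-1,12,255],[0,0,0,0,-1,14,255],[0,0,0,0,-1,14,255]],
  ],
)

```text
time: 20.0
tcp_pos: [604.5, 113.5, 108.8]
ee_rot: [2.592, 1.775, -0.001]
force: [-1.2, -1.8, 2.0]
grip_width: 0.4
```

>>> apply_moves(
  deltas=[
    [[0,0,0,0,0,1,255],[0,0,0,0,0,2,255],[0,0,0,0,0,3,255],[0,0,0,0,0,3,255]],
  ],
)

```text
time: 20.4
tcp_pos: [604.6, 113.6, 105.9]
ee_rot: [2.592, 1.775, 0.0]
force: [-2.0, -1.8, 3.2]
grip_width: 0.4
```

```bash
python3 st.py
```

```text
t 20.4 scan x,y,z 46.12 -85.22 105.93 yaw 1.2012 tilt [-0.0001  0.0003] grip 0.4
F scan -2.38 1.26 3.21 [-0.37  0.19 -0.06]
```

>>> apply_moves(
  deltas=[
    [[0,0,0,0,0,0.7,255],[0,0,0,0,0,1.3,255],[0,0,0,0,0,1.3,255]],
  ],
)

```text
time: 20.7
tcp_pos: [604.7, 113.6, 105.3]
ee_rot: [2.592, 1.775, 0.0]
force: [-3.7, -2.2, 8.0]
grip_width: 0.2
```

>>> apply_moves(
  deltas=[
    [[0,0,0,0,0,0.5,255],[0,0,0,0,0,1,255],[0,0,0,0,0,1,255]],
  ],
)

```text
time: 21.0
tcp_pos: [604.7, 113.7, 105.2]
ee_rot: [2.591, 1.775, 0.0]
force: [-6.0, -2.4, 12.8]
grip_width: 0.6
```

The button bottomed out: z stalls at 105.2 while the force climbs to 13 N. I'll retract clear.

>>> apply_moves(
  deltas=[
    [[0,0,0,0,0,-8,255],[0,0,0,0,0,-30,255],[0,0,0,0,0,-60,255],[0,0,0,-30,0,-85,255],[0,0,0,-75,2,-90,255]],
  ],
)

```text
time: 21.5
tcp_pos: [581.5, 44.4, 197.3]
ee_rot: [2.586, 1.778, 0.01]
force: [1.6, -1.1, -0.3]
grip_width: 0.4
```

>>> apply_moves(
  deltas=[
    [[0,0,0,0,0,0,255],[0,0,0,0,0,0,255],[0,0,0,0,0,0,255]],
  ],
)

```text
time: 21.8
tcp_pos: [579.2, 43.8, 192.9]
ee_rot: [-2.591, -1.775, 0.0]
force: [-1.0, -0.1, -0.4]
grip_width: 0.5
```

```bash
python3 fin.py w8; python3 st.py
```

```text
fin 554 58.12256870454442 [-51.04843593 -12.31039963] [-15.36861694   2.14479742] ((-33.22663879394531, -5.173920631408691), (14.41965103149414, 35.67841339111328), 89.60993194580078)
button 926 [254.89524838 110.46544276] [603.9 113.   97.8] [95.46582934 97.19843702 98.40221048] [ 45.85653316 -84.231369  ] [26.69984014 26.85752726]
t 21.85 scan x,y,z -27.91 -86.69 192.79 yaw 1.2019 tilt [ 0.0003 -0.0012] grip 0.2
F scan 0.92 0.16 -0.02 [ 0.04 -0.12  0.  ]
```

```bash
python3 -c "from cell import sign_off; print(sign_off())"
```

```text
the job is handed in; nothing more can be done
None
```

The slide tray is in the scanner against the end stop, the gripper has let go of it, and the start button has been pressed right down. I handed the job in at about 22 s, with the arm clear of everything.

- **Tray insertion:** I gripped the tray by its fin and slid it in level. The left rail was felt at about 3 N, with the tray about 4 mm right of the slot's middle. The stop was felt at about 104 mm deep and met with about 7 N at most, in the readings taken at the end of each move. I lowered the tray onto the slot floor before opening the gripper.
- **Start button:** it stopped moving while the force rose to about 13 N, so it was right down. Afterwards it sprang back to its starting height.
- **Last checks:** the fin stands 33 mm outside the slot, square to it, at the height expected with the tray on the floor. It did not move before or after the button press.
- **Not confirmed:** the tray switch can't be seen, so "home" rests on the felt stop and the fin's position. I did not take a final picture of the other items. The carry and the press stayed clear of them, and no unexpected contact force showed.

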